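Clamp a length of box section for sawing

TASK

Get the long white box section ready to be sawn to length: push it back square against the fence and along to the left until its end meets the length stop, with no gap at either. Then screw the hold-down clamp down onto it and nip it up just snug, so that the section cannot shift but its thin plastic wall is not squashed in, and let go. Leave the other things on the bench alone.

Things in the scene. Friction and masses are not known exactly. Their poses are not given: they have to be found in the camera images.
- bed: Fixed grey saw bed, 160 (x) x 500 (y) x 25 mm, on the bench. Origin: centre of its underside; +y runs left along the bed, +x away from the robot; its top is at z = 25 mm. A steel fence, 15 mm thick and 25 mm high above the bed, runs along it; its front face is the plane x = +35 mm of this frame. It has a 13 mm saw gap near y = -122 mm.
- stop_face (a point): Fixed steel length stop, a block 40 mm high on the bed; this point is on its right-hand face (the one looking to the bed's -y), 15 mm above the bed's top, on the centre line of a section that lies against the fence. Axes parallel to the bed's. The section's left end must meet this face.
- length: The work: loose white PVC box section (trunking), 40 wide (x) x 360 long (y) x 30 mm high, 2 mm wall, 0.12 to 0.21 kg. It starts flat on the bed, roughly along it, 5 to 50 mm in front of the fence and 25 to 115 mm short of the stop. Origin: centre of its underside; y along it. Against the fence its centre line is at x = +15 mm of the bed.
- length_mid (a point): Centre of the long section, half-way up (15 mm above its underside).
- length_left (a point): Middle of the section's left end face (+y end, the one nearer the stop), half-way up.
- length_right (a point): Middle of the section's right end face (-y end), half-way up; free to be pushed.
- holddown: Fixed blue C-frame screw clamp behind the fence, with its screw, T-bar and rubber foot. Origin: on the upright screw's axis at the level of the bed's top, 20 mm in front of the fence; axes parallel to the bed's. Its arm, 26 mm wide, reaches over from behind (+x), top 95 mm above the origin, with a round boss 32 mm across, 103 mm high, at the screw. Its upright, 51 to 73 mm behind the screw, is no higher.
- bar_mid (a point): Middle of the clamp's T-bar, on the screw's axis; x axis along the bar. The bar is level, 8 mm thick, 114 mm over its 14 mm end balls, with a hub 22 mm across reaching 12 mm above it. Clockwise from above drives the screw down, 6 mm a turn. The 28 mm rubber foot on the screw's end turns too. The bar is 36 to 39 mm above the boss at the start, 30 to 34 mm when the foot meets the section.
- bar_end (a point): Ball on one end of the T-bar, 50 mm from the screw's axis. Torque while turning: it runs freely at about 0.1 N m (2 N pushed at 45 mm). Once the foot bears, it climbs by about 1.2 N m per radian. Snug is about 0.5 N m (11 N at 45 mm); under 0.25 it is loose, over 0.65 the thin wall squashes in. The screw stays where it is left, and the push falls away when turning stops.
- screw_low (a point): Centre of the lower end of the screw's steel spindle, 89 mm below the T-bar's middle. Out of it sticks the rubber foot on a threaded stem, locked at a depth that differs from time to time: its flat underside is 14 to 18 mm below this point, and 2 to 9 mm above the section at the start.
- carton: Bystander: white and blue carton, 110 x 160 x 70 mm; origin under its centre.
- offcut: Bystander: short offcut of the same box section, 40 x 80 x 30 mm; origin under its centre.
- tape: Bystander: roll of brown tape lying flat, 100 mm across, 48 mm high; origin under its centre.

How it is judged:
By the outcome, as a careful person would: the job done as asked, in the order asked, and still so for the second after the job is handed in, with the robot touching nothing.
It also fails if it takes over 72 s, if anything falls off the work surface, if the arm or the gripper's body presses on something with over 40 N, if the wrist force passes 120 N, or if a joint passes its speed limit or range.

ROBOT

A 6-joint arm with a two-finger parallel gripper is mounted at the origin on the work surface. World frame = base frame: x ahead of the robot, y to its left, z up, the work surface at z = 0. Lengths are in m, angles in rad, forces in N, time in s.
With the tool pointing down it reaches from about 0.3 to 0.875 m from the base axis. Payload 6.4 kg.
Tool frame: the origin (TCP) lies between the finger pads; the fingertips stand 11 mm ahead of it and the grasp point (between the pads) lies 8 mm behind it (ctrl.tcp_to_tips is the y of the fingertips in the tool frame, in m); y points along the fingers, x is the direction in which the jaws open and shut, and the axes are right-handed (so a half turn about y gives the same grasp; the last joint's range is limited). The gripper opens to 85 mm and grips with 20 to 120 N. Pads are 22 mm wide; open, the fingers measure 114 mm over their backs; the gripper's body (76 mm by 85 mm) begins 54 mm behind the grasp point. The pads swing forward as they close: fully open they stand 13 mm farther back than shut.
Start: joints at [-1.347, 0.181, 1.607, -0, 1.354, -0.206], TCP at [0.24, -0.523, 0.242] pointing down, gripper open.
Joint ranges: [-2.99, 2.99], [-0.89, 2.07], [0.3, 2.58], [-1.14, 4.28], [0, 2.63], [-3.12, 3.12]. Speed limits (rad/s): [2.57, 2.57, 3.01, 3.14, 3.14, 3.14].

INTERFACE

Orientations are given as a unit quaternion [w, x, y, z].
In Python, from bench import ctrl gives the robot as it stands.
- The arm moves only by the tool apply_moves, never from a script. Its argument "plan" is text: rows parted by semicolons, each of 7 numbers parted by spaces: the shift along the tool's x, y, z each as a share of 0.05 m, from -1 to 1, then the turn, a rotation vector about the tool's x, y, z each as a share of 0.12 rad, from -1 to 1, then the opening, from 0 (shut) to 1 (fully open). In form: dx dy dz wx wy wz claw; .... A call has exactly 5 rows; each row shifts and turns the commanded pose from where the row before left it, along the tool's axes as they then stand; what a row does not reach is not made up. A row lasts 1/10 s, in which the tool goes at most 50 mm and 8.59 degrees, less where a joint would pass 70% of its speed; a pose out of reach is approached as far as the arm can. A call with a number of a shift or a turn outside -1 to 1 is refused whole. A call with a gripper value outside its range is refused whole. The fingers move at their own pace and stop on an object; the grip force is fixed at half the most. Time passes only in rows, so rows that do not move let the fingers close, or fill a call up. It gives the time, the measured TCP pose, the force and the opening at its end, in the units of the state.
- ctrl.get_obs(): the state, without advancing time (a new reading comes with each control period).
- ctrl.camera(name): name is "scene" or "top"; returns the picture (420x560x3 uint8, red, green, blue); there is no depth.
- ctrl.get_calibration(name): a dict with "intrinsics" (3x3 intrinsics, pixels), "R" (3x3) and "t" (3): a world point X has camera coordinates R X + t. Camera axes: x right, y down, z forward; pixel columns grow to the right and rows downward; lengths in m; the calibration is good to about 2 mm. A picture is of the moment at which its call begins. get_calibration takes no time and is no camera call.
- ctrl.hand_in(): hands the job in, once; it reports no verdict.
Trained networks look in the newest picture that a camera, given by its name, has taken for a name from the list of things; names that differ only in an ending like _2 or _b are one class to them, and where a whole thing is asked for, a point or a joint stands for the part that bears it (a point fixed in the world has none). Each returns a list of dicts, best first, with "score" (0 to 1); they miss things now and then, are a little off and sometimes report something else, mostly with a low value. They report only what shows in the picture. A call takes as long as a camera call.
- ctrl.recognise(camera, target): "point" ([x, y, z] in m, in world coordinates, good to about 4 mm: the middle of the surface that is visible of it).
The state is a dict: "time_s": time; "q": joint angles; "dq": joint speeds; "joint_efforts": joint torques, N m; "eef_pos": TCP position; "eef_rot": TCP orientation; "wrist_force": force on the tool from outside, world axes, zero at the start; "torque": the same for the moment, N m; "opening": opening from 0.0 (shut) to 1.0 (fully open).
Only numpy, scipy, OpenCV 4.12 (cv2) and the standard library are available. Lean on these libraries where they do the work, as an engineer would, in place of code of your own. Each camera call takes 0.05 s, during which the arm holds its last target.

## Working session

There is one attempt and no reset: what is moved stays moved. The work goes in short steps, Python scripts to look and compute and a tool call to move; the robot and the scene stay as the last step left them, time stands still between calls to the robot, and variables do not carry over. Pictures are saved under pics/ and viewed, and the job is handed in when it is done.

Besides the shell and the picture viewer there is one more tool, called after "Call:" by a JSON object that holds its "op" and its "data", one argument or row to a line. apply_moves: Moves the arm, as the interface text tells. Shift numbers are shares of 0.05 m and turn numbers shares of 0.12 rad, none past 1 either way. Its arguments: {"type":"object","properties":{"plan":{"type":"string"}},"required":["plan"]}

```bash
ls; mkdir -p pics; python3 - <<'E'
from bench import ctrl
import cv2
for n in ("scene","top"):
    im=ctrl.camera(n); cv2.imwrite(f"pics/{n}0.png",im[:,:,::-1])
    c=ctrl.get_calibration(n); print(n,c)
o=ctrl.get_obs(); print(o, ctrl.tcp_to_tips)
for n in ("scene","top"):
  for t in ("bed","stop_face","length","length_mid","length_left","length_right","holddown","bar_mid","bar_end","screw_low","carton","offcut","tape"):
    try:
        r=ctrl.recognise(n,t); print(n,t,[( [round(float(v),4) for v in d["point"]],round(float(d["score"]),2)) for d in r[:3]])
    except Exception as e: print(n,t,e)
print(ctrl.get_obs()["time_s"])
E
```

```text
pics
scene {'intrinsics': array([[428.55166419,   0.        , 282.5145678 ],
       [  0.        , 428.55166419, 212.21179394],
       [  0.        ,   0.        ,   1.        ]]), 'R': array([[ 0.21952492,  0.97538847, -0.02064335],
       [ 0.62379776, -0.1566007 , -0.76573662],
       [-0.75012343,  0.15522099, -0.6428229 ]]), 't': array([-0.14245589, -0.22440299,  1.67793964])}
top {'intrinsics': array([[518.98501237,   0.        , 280.73442894],
       [  0.        , 518.98501237, 215.64257002],
       [  0.        ,   0.        ,   1.        ]]), 'R': array([[-1.26804517e-04, -9.99879263e-01, -1.55384558e-02],
       [-9.96713043e-01,  1.38518820e-03, -8.10011788e-02],
       [ 8.10129226e-02,  1.54771102e-02, -9.96592878e-01]]), 't': array([0.02173994, 0.52769376, 1.49093808])}
{'time_s': 0.1, 'q': array([-1.34735579e+00,  1.81494291e-01,  1.60795695e+00, -1.63110651e-05,
        1.35383314e+00, -2.06298772e-01]), 'dq': array([ 0.00085506, -0.00263192, -0.00264212,  0.00159323, -0.00123821,
       -0.00088842]), 'joint_efforts': array([ 9.29281632e-04, -4.45872581e+01, -3.5223
[... 1086 characters left out ...]
.0016, 0.0558], 0.45)]
top stop_face [([0.6145, 0.2736, 0.0632], 0.76)]
top length [([0.5487, -0.0011, 0.0533], 0.73), ([0.5573, -0.4448, 0.0326], 0.51)]
top length_mid [([0.5469, 0.003, 0.056], 0.87)]
top length_left [([0.5456, 0.0003, 0.0545], 0.71)]
top length_right [([0.5509, 0.0024, 0.0531], 0.91), ([0.6236, 0.0433, 0.121], 0.3)]
top holddown [([0.6248, 0.0426, 0.1217], 0.78), ([0.6188, 0.2729, 0.0638], 0.41)]
top bar_mid [([0.5852, 0.0531, 0.1734], 0.47)]
top bar_end [([0.5865, 0.0498, 0.1739], 0.59)]
top screw_low [([0.5925, 0.0513, 0.1708], 0.46)]
top carton [([0.5767, 0.4618, 0.0698], 0.84)]
top offcut [([0.5854, 0.0533, 0.1715], 0.7)]
top tape [([0.4144, 0.4253, 0.0501], 0.58)]
1.4
```

View pics/scene0.png

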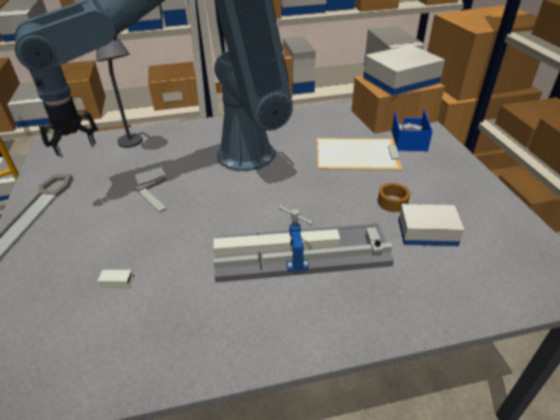

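View pics/top0.png

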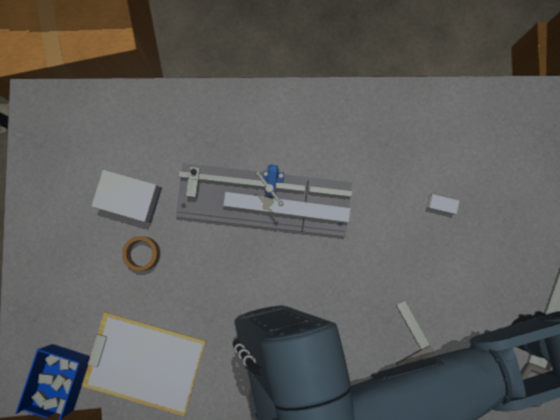

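```bash
python3 - <<'E'
import cv2
im=cv2.imread("pics/top0.png"); c=im[125:285,120:420]; cv2.imwrite("pics/topz.png",cv2.resize(c,(800,427),interpolation=cv2.INTER_CUBIC))
im=cv2.imread("pics/scene0.png"); c=im[120:320,160:430]; cv2.imwrite("pics/scz.png",cv2.resize(c,(800,592),interpolation=cv2.INTER_CUBIC))
E
```

```text
(no output)
```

View pics/topz.png

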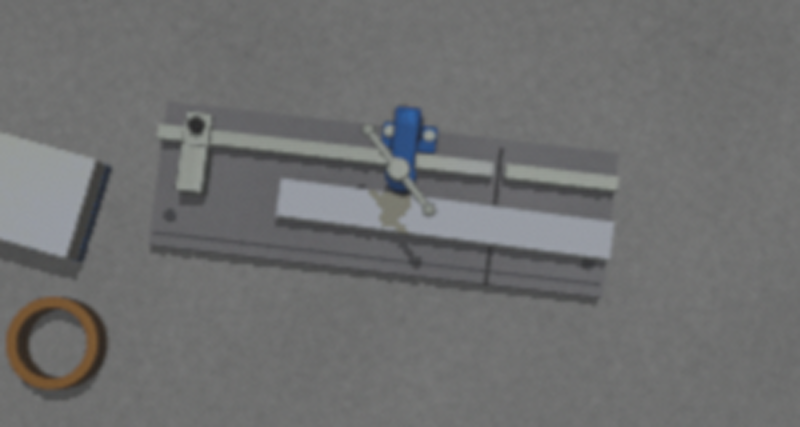

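View pics/scz.png

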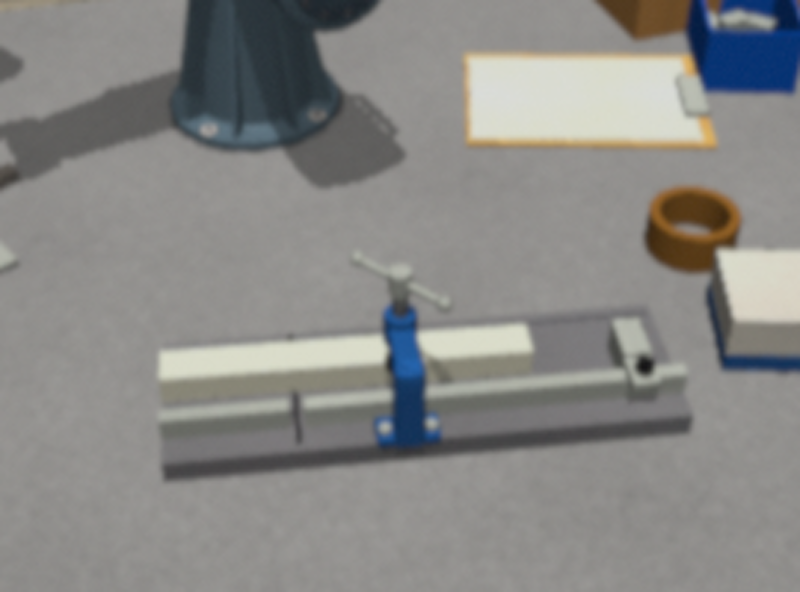

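The pictures show the bed slightly yawed. In the top view, the section runs from about (224,199) to (349,215), the stop is at (193,182) and the clamp bar at (270,188). Next I'll measure edges.

```bash
cat > h.py <<'E'
import numpy as np, cv2
from bench import ctrl
def bp(cam,u,v,z):
    c=ctrl.get_calibration(cam); K,R,t=c["intrinsics"],c["R"],c["t"]
    d=R.T@np.linalg.solve(K,np.array([u,v,1.])); o=-R.T@t
    return o+d*(z-o[2])/d[2]
def pj(cam,X):
    c=ctrl.get_calibration(cam); p=c["intrinsics"]@(c["R"]@np.asarray(X,float)+c["t"]); return p[:2]/p[2]
def st():
    o=ctrl.get_obs(); print("t",round(o["time_s"],2),"pos",o["eef_pos"].round(4),"rot",o["eef_rot"].round(4),"F",o["wrist_force"].round(1),"T",o["torque"].round(2),"op",round(o["opening"],2))
    return o
E
python3 - <<'E'
from h import *
im=cv2.imread("pics/top0.png")
def crop(x0,y0,w,h,s,n): cv2.imwrite(n,cv2.resize(im[y0:y0+h,x0:x0+w],None,fx=s,fy=s,interpolation=cv2.INTER_CUBIC))
crop(170,150,100,75,8,"pics/a.png"); crop(260,150,100,75,8,"pics/b.png")
E
```

```text
(no output)
```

View pics/a.png

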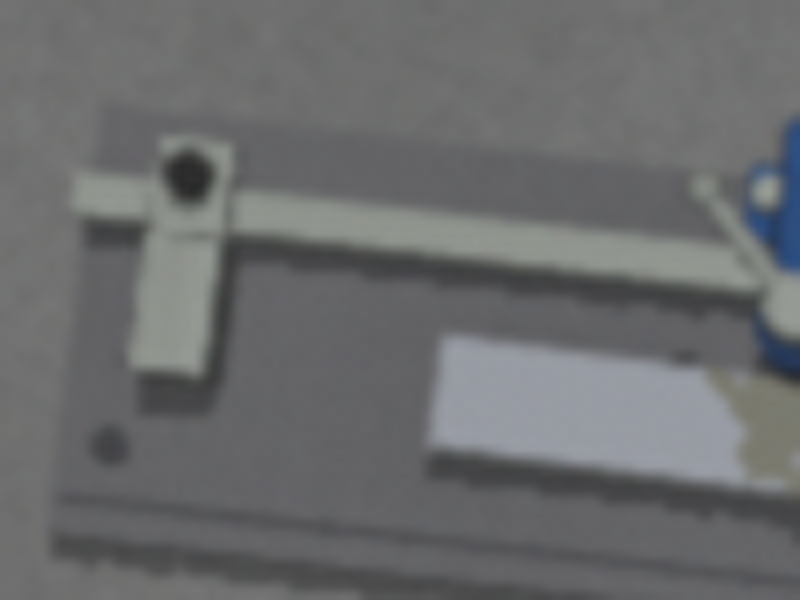

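View pics/b.png

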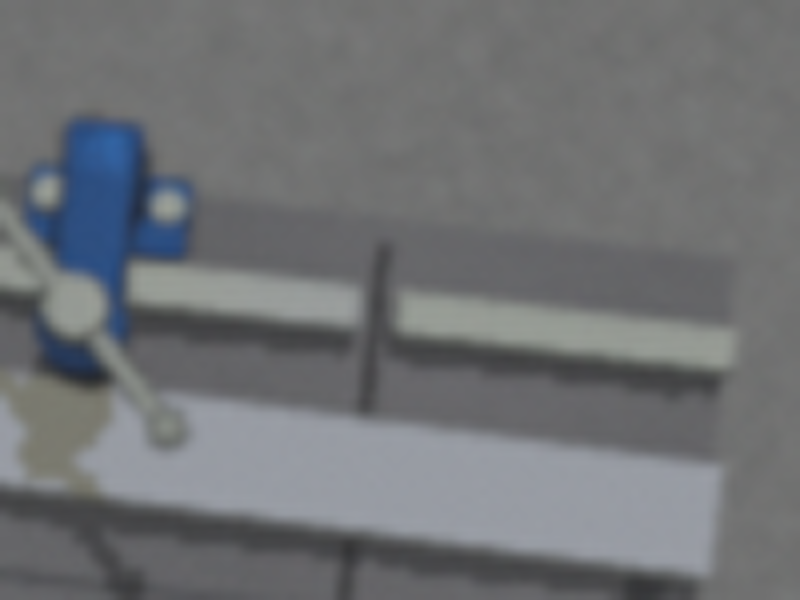

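```bash
python3 - <<'E'
from h import *
A=lambda u,v:(170-.5+(u+.5)/8,150-.5+(v+.5)/8)
B=lambda u,v:(260-.5+(u+.5)/8,150-.5+(v+.5)/8)
def p(n,uv,z): X=bp("top",*uv,z); print(n,np.round(uv,2),X.round(4)); return X
f1=p("fence L",A(240,235),.05);f1b=p("fence M",A(750,290),.05);f2=p("fence R",B(735,370),.05)
print("yaw",np.degrees(np.arctan2(-(f1-f2)[0],(f1-f2)[1])),np.degrees(np.arctan2(-(f1-f1b)[0],(f1-f1b)[1])))
s1=p("stop a",A(218,240),.065);s2=p("stop b",A(206,378),.065)
l1=p("secL back",A(442,337),.055);l2=p("secL front",A(430,450),.055)
r1=p("secR back",B(722,465),.055);r2=p("secR front",B(712,577),.055)
d=l1-r1;print("sec yaw",np.degrees(np.arctan2(-d[0],d[1])),np.linalg.norm(d),np.linalg.norm(l1-l2))
d=l2-r2;print("sec yaw",np.degrees(np.arctan2(-d[0],d[1])),np.linalg.norm(d))
p("hub",B(77,305),.177);p("ballA",A(703,187),.169);p("ballB",B(167,428),.169)
p("bedBR",B(735,258),.025);p("bedBL",A(103,103),.025);p("bedFL",A(55,530),.025)
E
```

```text
fence L [199.56 178.94] [0.6319 0.2549 0.05  ]
fence M [263.31 185.81] [0.6115 0.071  0.05  ]
fence R [351.44 195.81] [ 0.5821 -0.1815  0.05  ]
yaw -6.513760216107603 -6.3281734473480755
stop a [196.81 179.56] [0.6278 0.2602 0.065 ]
stop b [195.31 196.81] [0.5783 0.2638 0.065 ]
secL back [224.81 191.69] [0.5941 0.1811 0.055 ]
secL front [223.31 205.81] [0.5534 0.185  0.055 ]
secR back [349.81 207.69] [ 0.5474 -0.1759  0.055 ]
secR front [348.56 221.69] [ 0.5075 -0.1719  0.055 ]
sec yaw -7.443236574598738 0.3599969105995486 0.040853023663699646
sec yaw -7.331892207630893 0.359872080839512
hub [269.19 187.69] [0.5888 0.0492 0.177 ]
ballA [257.44 172.94] [0.6293 0.0808 0.169 ]
ballB [280.44 203.06] [0.549  0.0198 0.169 ]
bedBR [351.44 181.81] [ 0.6262 -0.185   0.025 ]
bedBL [182.44 162.44] [0.6848 0.3104 0.025 ]
bedFL [176.44 215.81] [0.5274 0.3255 0.025 ]
```

```bash
cat >> h.py <<'E'
from scipy.spatial.transform import Rotation as Ro
YAW=-np.radians(6.5)
ux=np.array([np.cos(YAW),np.sin(YAW),0]); uy=np.array([-np.sin(YAW),np.cos(YAW),0])
def go(target,xdir=None,o=None):
    """needed total shift (units of .05) in tool frame after turning, and turn about tool y (units of .12)"""
    o=o or ctrl.get_obs(); w,x,y,z=o["eef_rot"]; R=Ro.from_quat([x,y,z,w]).as_matrix()
    d=np.asarray(target)-o["eef_pos"]
    print("toolx",R[:,0].round(3),"y",R[:,1].round(3),"z",R[:,2].round(3))
    print("shift now-frame",(R.T@d/.05).round(2))
    if xdir is not None:
        yd=np.array([0,0,-1.]); xd=np.asarray(xdir,float); xd/=np.linalg.norm(xd); Rt=np.c_[xd,yd,np.cross(xd,yd)]
        rv=Ro.from_matrix(R.T@Rt).as_rotvec(); print("turn",(rv/.12).round(2),"shift tgt-frame",(Rt.T@d/.05).round(2))
E
python3 - <<'E'
from h import *
o=st()
fx=np.array([.5821,-.1815,0]) # fence pt
print("fence perp",fx@ux, np.array([.6115,.071,0])@ux,np.array([.6319,.2549,0])@ux)
# bed coords: s along uy, p along ux
P=lambda p,s,z:p*ux+s*uy+np.array([0,0,z])
for n,X in dict(l=[.5534,.185,0],r=[.5075,-.1719,0],lb=[.5941,.1811,0],rb=[.5474,-.1759,0],hub=[.5888,.0492,0],st=[.5783,.2638,0]).items(): print(n,np.dot(X,ux).round(4),np.dot(X,uy).round(4))
for xd in (uy,-uy):
    go(P(.49,-.02,.10),xd)
E
```

```text
t 1.4 pos [ 0.2396 -0.5227  0.2423] rot [ 0.5951 -0.5951  0.3819 -0.3819] F [ 0.2 -0.4 -0.7] T [ 0.01 -0.01 -0.  ] op 1.0
fence perp 0.5989045604882165 0.5995317615687119 0.5989825564125962
l 0.5289 0.2465
r 0.5237 -0.1133
lb 0.5698 0.2472
rb 0.5638 -0.1128
hub 0.5794 0.1155
st 0.5447 0.3276
toolx [ 0.417 -0.909 -0.   ] y [-0.  0. -1.] z [0.909 0.417 0.   ]
shift now-frame [-6.09  2.85  8.18]
turn [ -0.   -21.65  -0.  ] shift tgt-frame [ 9.44  2.85 -3.86]
toolx [ 0.417 -0.909 -0.   ] y [-0.  0. -1.] z [0.909 0.417 0.   ]
shift now-frame [-6.09  2.85  8.18]
turn [ 0.    4.53 -0.  ] shift tgt-frame [-9.44  2.85  3.86]
```

Call:
{"op": "apply_moves", "data": {
  "plan": "-0.8 0.3 0.8 0 0.9 0 0; -0.9 0.3 0.8 0 0.9 0 0; -1 0.3 0.6 0 0.9 0 0; -1 0.3 0.5 0 0.9 0 0; -1 0.3 0.4 0 0.93 0 0"
}}

```text
time_s: 1.9
eef_pos: [0.3263, -0.2953, 0.1783]
eef_rot: [-0.469, 0.469, -0.529, 0.529]
wrist_force: [0.5, -0.0, -0.1]
opening: 0.144
```

```bash
cat >> h.py <<'E'
P=lambda p,s,z:p*ux+s*uy+np.array([0,0,z])
def ps():
    o=st(); e=o["eef_pos"]; print("p %.4f s %.4f z %.4f | Fp %.2f Fs %.2f Tz %.3f q6 %.3f"%(e@ux,e@uy,e[2],o["wrist_force"]@ux,o["wrist_force"]@uy,o["torque"][2],o["q"][5])); return o
E
python3 - <<'E'
from h import *
ps(); go(P(.49,-.02,.08),-uy)
E
```

```text
t 1.9 pos [ 0.3263 -0.2953  0.1783] rot [-0.4694  0.4694 -0.5286  0.5291] F [ 0.5 -0.  -0.1] T [ 0.03 -0.07 -0.01] op 0.14
p 0.3576 s -0.2565 z 0.1783 | Fp 0.50 Fs 0.03 Tz -0.011 q6 0.683
toolx [-0.119 -0.993  0.   ] y [ 0.001 -0.001 -1.   ] z [ 0.993 -0.119  0.001]
shift now-frame [-4.75  1.97  2.62]
turn [-0.01 -0.05  0.  ] shift tgt-frame [-4.73  1.97  2.65]
```

Call:
{"op": "apply_moves", "data": {
  "plan": "-0.95 0.4 0.5 0 0 0 0; -0.95 0.4 0.5 0 0 0 0; -0.95 0.4 0.5 0 0 0 0; -0.95 0.4 0.5 0 0 0 0; -0.9 0.4 0.5 0 0 0 0"
}}

```text
time_s: 2.4
eef_pos: [0.4598, -0.1026, 0.0904]
eef_rot: [-0.471, 0.471, -0.527, 0.528]
wrist_force: [1.6, -1.4, -0.9]
opening: -0.002
```

```bash
python3 - <<'E'
from h import *
ps(); go(P(.49,-.02,.043),-uy)
E
```

```text
t 2.4 pos [ 0.4598 -0.1026  0.0904] rot [-0.4709  0.4706 -0.5272  0.5281] F [ 1.6 -1.4 -0.9] T [-0.02  0.01 -0.05] op -0.0
p 0.4684 s -0.0499 z 0.0904 | Fp 1.73 Fs -1.17 Tz -0.046 q6 1.212
toolx [-0.114 -0.994  0.001] y [ 0.001 -0.001 -1.   ] z [ 0.994 -0.114  0.001]
shift now-frame [-0.6   0.95  0.43]
turn [-0.01 -0.    0.  ] shift tgt-frame [-0.6   0.95  0.43]
```

Call:
{"op": "apply_moves", "data": {
  "plan": "0 0.2 0 0 0 0 0; 0 0.3 0 0 0 0 0; 0 0.24 0 0 0 0 0; 0 0 0 0 0 0 0; 0 0 0 0 0 0 0"
}}

```text
time_s: 2.9
eef_pos: [0.4584, -0.1049, 0.0537]
eef_rot: [0.47, -0.471, 0.528, -0.528]
wrist_force: [0.0, -0.3, 0.1]
opening: -0.001
```

```bash
python3 - <<'E'
from h import *
ps(); go(P(.49,-.02,.043),-uy)
E
```

```text
t 2.9 pos [ 0.4584 -0.1049  0.0537] rot [ 0.4704 -0.4705  0.528  -0.5278] F [ 0.  -0.3  0.1] T [-0.   -0.01 -0.03] op -0.0
p 0.4674 s -0.0523 z 0.0537 | Fp 0.08 Fs -0.32 Tz -0.033 q6 1.208
toolx [-0.115 -0.993 -0.   ] y [-0.  0. -1.] z [ 0.993 -0.115 -0.   ]
shift now-frame [-0.65  0.21  0.45]
turn [ 0.   -0.01 -0.  ] shift tgt-frame [-0.65  0.21  0.45]
```

Call:
{"op": "apply_moves", "data": {
  "plan": "-0.3 0.2 0.2 0 0 0 0; -0.35 0 0.25 0 0 0 0; 0 0 0.3 0 0 0 0; 0 0 0.2 0 0 0 0; 0 0 0.2 0 0 0 0"
}}

```text
time_s: 3.4
eef_pos: [0.5202, -0.0792, 0.0443]
eef_rot: [-0.471, 0.471, -0.527, 0.528]
wrist_force: [-2.3, 0.4, 1.8]
opening: -0.002
```

```bash
python3 - <<'E'
from h import *
ps(); 
E
```

```text
t 3.4 pos [ 0.5202 -0.0792  0.0443] rot [-0.4707  0.4705 -0.5275  0.528 ] F [-2.3  0.4  1.8] T [ 0.02  0.19 -0.01] op -0.0
p 0.5259 s -0.0198 z 0.0443 | Fp -2.31 Fs 0.10 Tz -0.012 q6 1.309
```

Call:
{"op": "apply_moves", "data": {
  "plan": "0 0 0.15 0 0 0 0; 0 0 0.15 0 0 0 0; 0 0 0.08 0 0 0 0; 0 0 0.04 0 0 0 0; 0 0 0.04 0 0 0 0"
}}

```text
time_s: 3.9
eef_pos: [0.541, -0.0807, 0.0432]
eef_rot: [0.47, -0.472, 0.529, -0.527]
wrist_force: [-9.2, 1.8, 7.1]
opening: 0.002
```

```bash
python3 - <<'E'
from h import *
ps(); cv2.imwrite("pics/s1.png",cv2.resize(ctrl.camera("scene")[150:300,180:420,::-1],(800,500),interpolation=cv2.INTER_CUBIC))
E
```

```text
t 3.9 pos [ 0.541  -0.0807  0.0432] rot [ 0.4701 -0.4715  0.5286 -0.5265] F [-9.2  1.8  7.1] T [0.17 1.54 0.  ] op 0.0
p 0.5466 s -0.0189 z 0.0432 | Fp -9.33 Fs 0.79 Tz 0.001 q6 1.320
```

View pics/s1.png

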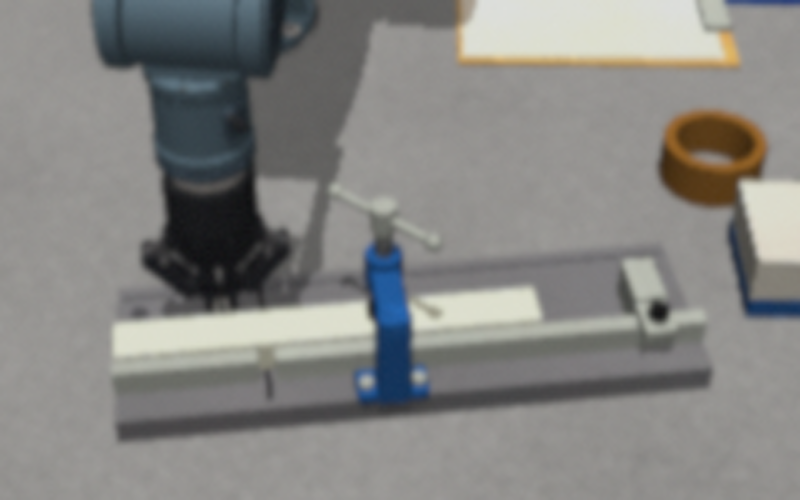

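Call:
{"op": "apply_moves", "data": {
  "plan": "0 0 -0.3 0 0 0 0; 0.3 0 -0.4 0 0 0 0; 0.7 0 0 0 0 0 0; 0.9 0 0 0 0 0 0; 0.9 0 0 0 0 0 0"
}}

```text
time_s: 4.45
eef_pos: [0.4918, -0.2176, 0.044]
eef_rot: [-0.471, 0.471, -0.527, 0.528]
wrist_force: [1.2, -0.4, -0.2]
opening: -0.007
```

```bash
python3 - <<'E'
from h import *
ps(); go(P(.579,-.16,.043),-uy)
cv2.imwrite("pics/s2.png",cv2.resize(ctrl.camera("top")[150:225,170:360,::-1],(798,315),interpolation=cv2.INTER_CUBIC))
E
```

```text
t 4.45 pos [ 0.4918 -0.2176  0.044 ] rot [-0.4712  0.471  -0.5267  0.5279] F [ 1.2 -0.4 -0.2] T [ 0.   -0.03 -0.  ] op -0.01
p 0.5132 s -0.1605 z 0.0440 | Fp 1.26 Fs -0.22 Tz -0.005 q6 1.046
toolx [-0.112 -0.994  0.001] y [ 0.001 -0.001 -1.   ] z [ 0.994 -0.112  0.001]
shift now-frame [-0.01  0.02  1.32]
turn [-0.01  0.01  0.01] shift tgt-frame [-0.01  0.02  1.32]
```

View pics/s2.png

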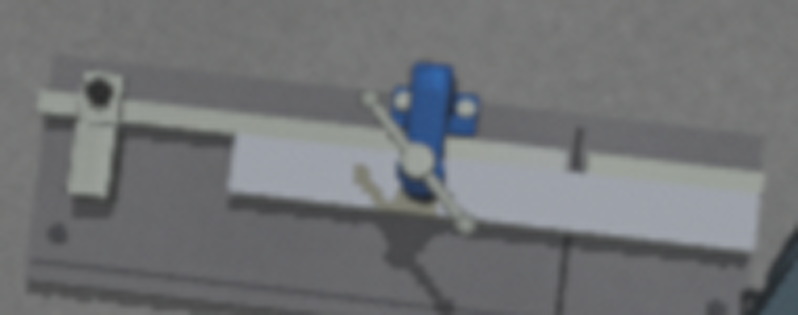

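The section now lies along the fence, its left end at zoomed (232,160) and the stop at (112,165). Next I'll push from the right end.

Call:
{"op": "apply_moves", "data": {
  "plan": "0 0 0.6 0 0 0 0; 0 0 0.62 0 0 0 0; 0 0 0.1 0 0 0 0; -0.3 0 0 0 0 0 0; -0.3 0 0 0 0 0 0"
}}

```text
time_s: 5.0
eef_pos: [0.5595, -0.1923, 0.043]
eef_rot: [0.47, -0.471, 0.528, -0.527]
wrist_force: [-0.6, -0.0, -0.7]
opening: -0.0
```

```bash
python3 - <<'E'
from h import *
ps()
E
```

```text
t 5.0 pos [ 0.5595 -0.1923  0.043 ] rot [ 0.4704 -0.4708  0.5284 -0.5271] F [-0.6 -0.  -0.7] T [-0.    0.02 -0.02] op -0.0
p 0.5777 s -0.1277 z 0.0430 | Fp -0.56 Fs -0.07 Tz -0.024 q6 1.154
```

Call:
{"op": "apply_moves", "data": {
  "plan": "-0.2 0 0 0 0 0 0; -0.3 0 0 0 0 0 0; -0.3 0 0 0 0 0 0; -0.3 0 0 0 0 0 0; -0.2 0 0 0 0 0 0"
}}

```text
time_s: 5.5
eef_pos: [0.5679, -0.1277, 0.0437]
eef_rot: [0.471, -0.471, 0.528, -0.527]
wrist_force: [-1.3, -1.0, 0.8]
opening: 0.003
```

```bash
python3 - <<'E'
from h import *
ps()
cv2.imwrite("pics/s3.png",cv2.resize(ctrl.camera("top")[150:225,170:360,::-1],(798,315),interpolation=cv2.INTER_CUBIC))
E
```

```text
t 5.5 pos [ 0.5679 -0.1277  0.0437] rot [ 0.4709 -0.4711  0.5275 -0.5273] F [-1.3 -1.   0.8] T [-0.2   0.17  0.01] op 0.0
p 0.5787 s -0.0625 z 0.0437 | Fp -1.13 Fs -1.17 Tz 0.011 q6 1.259
```

View pics/s3.png

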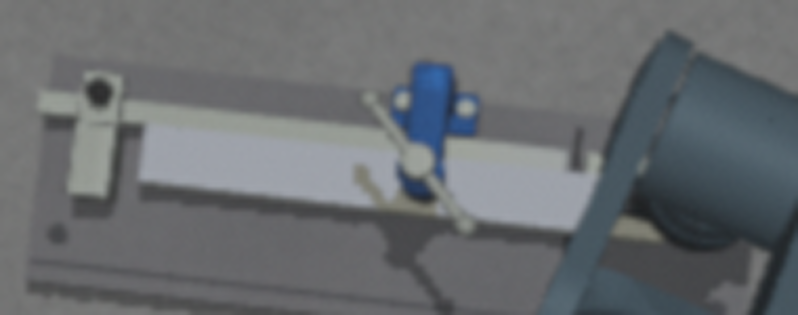

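Call:
{"op": "apply_moves", "data": {
  "plan": "-0.1 0 0 0 0 0 0; -0.1 0 0 0 0 0 0; -0.06 0 0 0 0 0 0; -0.05 0 0 0 0 0 0; -0.05 0 0 0 0 0 0"
}}

```text
time_s: 6.05
eef_pos: [0.5702, -0.1116, 0.0437]
eef_rot: [-0.471, 0.471, -0.528, 0.528]
wrist_force: [0.0, -1.3, 0.4]
opening: 0.001
```

```bash
python3 - <<'E'
from h import *
ps()
E
```

```text
t 6.05 pos [ 0.5702 -0.1116  0.0437] rot [-0.4707  0.4706 -0.5276  0.5278] F [ 0.  -1.3  0.4] T [-0.21  0.13  0.06] op 0.0
p 0.5791 s -0.0464 z 0.0437 | Fp 0.15 Fs -1.27 Tz 0.057 q6 1.288
```

Call:
{"op": "apply_moves", "data": {
  "plan": "-0.05 0 0 0 0 0 0; -0.04 0 0 0 0 0 0; -0.03 0 0 0 0 0 0; -0.03 0 0 0 0 0 0; -0.03 0 0 0 0 0 0"
}}

```text
time_s: 6.55
eef_pos: [0.5705, -0.1093, 0.044]
eef_rot: [-0.468, 0.474, -0.525, 0.53]
wrist_force: [-8.3, -32.8, -2.2]
opening: -0.004
```

```bash
python3 - <<'E'
from h import *
ps()
E
```

```text
t 6.55 pos [ 0.5705 -0.1093  0.044 ] rot [-0.4682  0.4736 -0.525   0.53  ] F [ -8.3 -32.8  -2.2] T [-5.11  1.31  0.08] op -0.0
p 0.5792 s -0.0440 z 0.0440 | Fp -4.53 Fs -33.56 Tz 0.082 q6 1.303
```

Call:
{"op": "apply_moves", "data": {
  "plan": "0.1 0 0 0 0 0 0; 0.3 0 0 0 0 0 0; 0.2 0 -0.8 0 0 0 0; 0 0 -0.8 0 0 0 0; -0.4 0 0 0 0 0 0"
}}

```text
time_s: 7.05
eef_pos: [0.4848, -0.1031, 0.0418]
eef_rot: [0.469, -0.471, 0.531, -0.526]
wrist_force: [0.8, 0.3, -0.1]
opening: 0.0
```

```bash
python3 - <<'E'
from h import *
ps(); go(P(.54,.0,.042),-uy)
cv2.imwrite("pics/s4.png",cv2.resize(ctrl.camera("scene")[150:300,180:420,::-1],(800,500),interpolation=cv2.INTER_CUBIC))
E
```

```text
t 7.05 pos [ 0.4848 -0.1031  0.0418] rot [ 0.4689 -0.4709  0.5306 -0.5261] F [ 0.8  0.3 -0.1] T [-0.   -0.05 -0.02] op 0.0
p 0.4933 s -0.0476 z 0.0418 | Fp 0.78 Fs 0.36 Tz -0.017 q6 1.239
toolx [-0.117 -0.993 -0.002] y [-0.006  0.003 -1.   ] z [ 0.993 -0.117 -0.007]
shift now-frame [-0.95 -0.01  0.93]
turn [ 0.06 -0.03 -0.02] shift tgt-frame [-0.95 -0.    0.93]
```

View pics/s4.png

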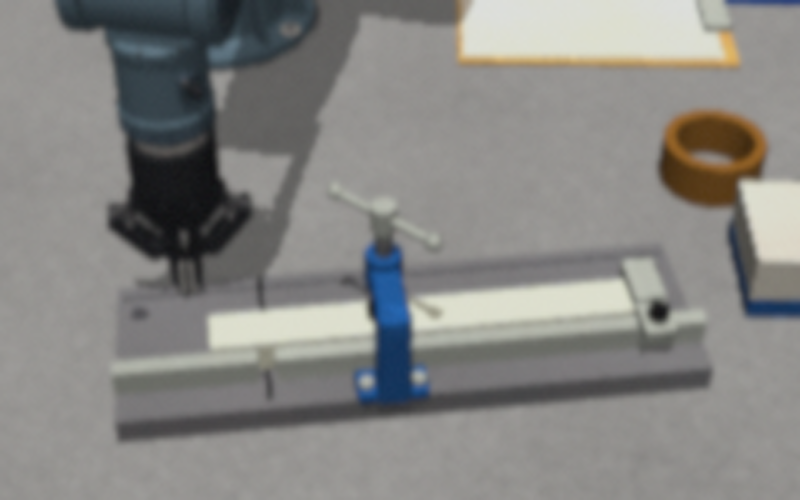

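The section's left end meets the stop at zoomed (635,295). Now a light square-up push against the fence near the right end.

Call:
{"op": "apply_moves", "data": {
  "plan": "-0.6 0 0.2 0 0 0 0; -0.35 0 0.4 0 0 0 0; 0 0 0.3 0 0 0 0; 0 0 0.1 0 0 0 0; 0 0 0.1 0 0 0 0"
}}

```text
time_s: 7.6
eef_pos: [0.5434, -0.0604, 0.0418]
eef_rot: [0.468, -0.475, 0.533, -0.522]
wrist_force: [-37.6, 2.0, 24.9]
opening: 0.001
```

```bash
python3 - <<'E'
from h import *
ps()
E
```

```text
t 7.6 pos [ 0.5434 -0.0604  0.0418] rot [ 0.4676 -0.4752  0.5325 -0.5215] F [-37.6   2.   24.9] T [ 0.42  5.49 -0.01] op 0.0
p 0.5468 s 0.0016 z 0.0418 | Fp -37.60 Fs -2.22 Tz -0.012 q6 1.356
```

Call:
{"op": "apply_moves", "data": {
  "plan": "0 0 -0.2 0 0 0 0; 0 0 -0.7 0 0 0 0; 0 0 -0.7 0 0 0 0; -0.9 0 0 0 0 0 0; -1 0 0 0 0 0 0"
}}

```text
time_s: 8.1
eef_pos: [0.482, 0.0402, 0.044]
eef_rot: [-0.47, 0.469, -0.528, 0.529]
wrist_force: [1.4, -0.1, -0.1]
opening: -0.0
```

Call:
{"op": "apply_moves", "data": {
  "plan": "-1 0 0 0 0 0 0; -1 0 0 0 0 0 0; -0.8 0 0 0 0 0 0; -0.4 0 0 0 0 0 0; 0 0 0 0 0 0 0"
}}

```text
time_s: 8.6
eef_pos: [0.5008, 0.2026, 0.044]
eef_rot: [-0.473, 0.471, -0.527, 0.527]
wrist_force: [-0.4, 0.2, -0.5]
opening: -0.003
```

```bash
python3 - <<'E'
from h import *
ps(); go(P(.54,.25,.043),-uy)
E
```

```text
t 8.6 pos [0.5008 0.2026 0.044 ] rot [-0.4725  0.4711 -0.5266  0.5268] F [-0.4  0.2 -0.5] T [-0.01  0.01  0.02] op -0.0
p 0.4746 s 0.2580 z 0.0440 | Fp -0.40 Fs 0.16 Tz 0.024 q6 1.844
toolx [-0.11  -0.994 -0.001] y [ 0.002  0.001 -1.   ] z [ 0.994 -0.11   0.002]
shift now-frame [0.17 0.02 1.31]
turn [-0.01  0.03 -0.01] shift tgt-frame [0.16 0.02 1.31]
```

Call:
{"op": "apply_moves", "data": {
  "plan": "0.1 0 0.4 0 0 0 0; 0 0 0.5 0 0 0 0; 0 0 0.35 0 0 0 0; 0 0 0.08 0 0 0 0; 0 0 0.05 0 0 0 0"
}}

```text
time_s: 9.1
eef_pos: [0.568, 0.1862, 0.0434]
eef_rot: [0.47, -0.471, 0.528, -0.528]
wrist_force: [-0.0, -0.7, 0.3]
opening: -0.003
```

```bash
python3 - <<'E'
from h import *
ps()
E
```

```text
t 9.1 pos [0.568  0.1862 0.0434] rot [ 0.4703 -0.4706  0.528  -0.5277] F [-0.  -0.7  0.3] T [ 0.04 -0.02 -0.06] op -0.0
p 0.5433 s 0.2493 z 0.0434 | Fp 0.03 Fs -0.71 Tz -0.056 q6 1.804
```

Call:
{"op": "apply_moves", "data": {
  "plan": "0 0 0.03 0 0 0 0; 0 0 0.03 0 0 0 0; 0 0 0.03 0 0 0 0; 0 0 0.02 0 0 0 0; 0 0 0.02 0 0 0 0"
}}

```text
time_s: 9.6
eef_pos: [0.5724, 0.1867, 0.0434]
eef_rot: [0.47, -0.472, 0.528, -0.527]
wrist_force: [-9.5, 0.3, 7.3]
opening: -0.001
```

```bash
python3 - <<'E'
from h import *
ps()
E
```

```text
t 9.6 pos [0.5724 0.1867 0.0434] rot [ 0.4697 -0.472   0.5285 -0.5265] F [-9.5  0.3  7.3] T [ 0.03  1.43 -0.  ] op -0.0
p 0.5476 s 0.2503 z 0.0434 | Fp -9.44 Fs -0.73 Tz -0.002 q6 1.802
```

Call:
{"op": "apply_moves", "data": {
  "plan": "0 0 -0.3 0 0 0 0; 0 -0.3 -0.8 0 0 0 0; 0 -0.9 0 0 -1 0 0; 0 -1 0 0 -1 0 0; 0 -1 0 0 -1 0 0"
}}

```text
time_s: 10.1
eef_pos: [0.5189, 0.1928, 0.2051]
eef_rot: [-0.559, 0.559, -0.433, 0.433]
wrist_force: [2.0, 0.7, 0.1]
opening: -0.002
```

Call:
{"op": "apply_moves", "data": {
  "plan": "0 -0.8 0 0 -1 0 0.75; 0 0 0 0 -1 0 0.75; 0 0 0 0 -1 0 0.75; 0 0 0 0 -1 0 0.75; 0 0 0 0 -1 0 0.75"
}}

```text
time_s: 10.6
eef_pos: [0.5197, 0.1928, 0.2439]
eef_rot: [0.662, -0.662, 0.249, -0.249]
wrist_force: [0.4, -0.1, 0.2]
opening: 0.75
```

Call:
{"op": "apply_moves", "data": {
  "plan": "0 0 0 0 -1 0 0.75; 0 0 0 0 -1 0 0.75; 0 0 0 0 -1 0 0.75; 0 0 0 0 -1 0 0.75; 0 0 0 0 -1 0 0.75"
}}

```text
time_s: 11.1
eef_pos: [0.5197, 0.1928, 0.2437]
eef_rot: [0.706, -0.706, 0.042, -0.042]
wrist_force: [-0.0, -0.3, -1.1]
opening: 0.751
```

Call:
{"op": "apply_moves", "data": {
  "plan": "0 0 0 0 -1 0 0.75; 0 0 0 0 -1 0 0.75; 0 0 0 0 -1 0 0.75; 0 0 0 0 -1 0 0.75; 0 0 0 0 -1 0 0.75"
}}

```text
time_s: 11.6
eef_pos: [0.5197, 0.1928, 0.2437]
eef_rot: [-0.687, 0.687, 0.168, -0.168]
wrist_force: [0.8, 0.2, -0.7]
opening: 0.747
```

```bash
python3 - <<'E'
from h import *
o=ps(); go([.589,.05,.24],uy)
im=ctrl.camera("top"); cv2.imwrite("pics/t5.png",im[:,:,::-1]); cv2.imwrite("pics/s5.png",cv2.resize(im[150:225,170:360,::-1],(798,315),interpolation=cv2.INTER_CUBIC))
im=ctrl.camera("scene"); cv2.imwrite("pics/u5.png",cv2.resize(im[150:300,180:420,::-1],(800,500),interpolation=cv2.INTER_CUBIC))
E
```

```text
t 11.6 pos [0.5197 0.1928 0.2437] rot [-0.6868  0.6868  0.1684 -0.1682] F [ 0.8  0.2 -0.7] T [0.03 0.02 0.05] op 0.75
p 0.4946 s 0.2504 z 0.2437 | Fp 0.79 Fs 0.30 Tz 0.051 q6 -0.339
toolx [0.887 0.462 0.   ] y [ 0. -0. -1.] z [-0.462  0.887 -0.   ]
shift now-frame [-0.09  0.07 -3.17]
turn [ 0.   -8.14  0.  ] shift tgt-frame [-2.68  0.07 -1.7 ]
```

View pics/s5.png

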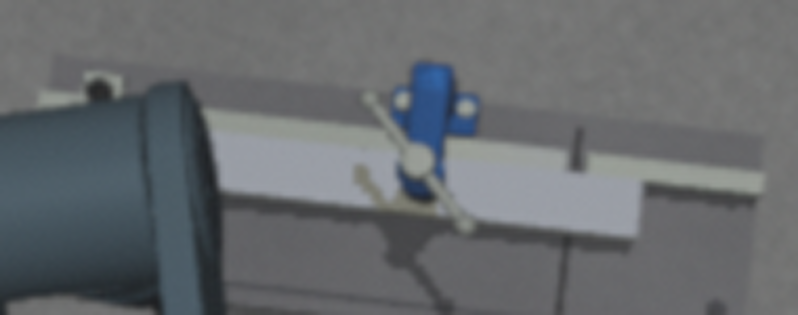

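View pics/u5.png

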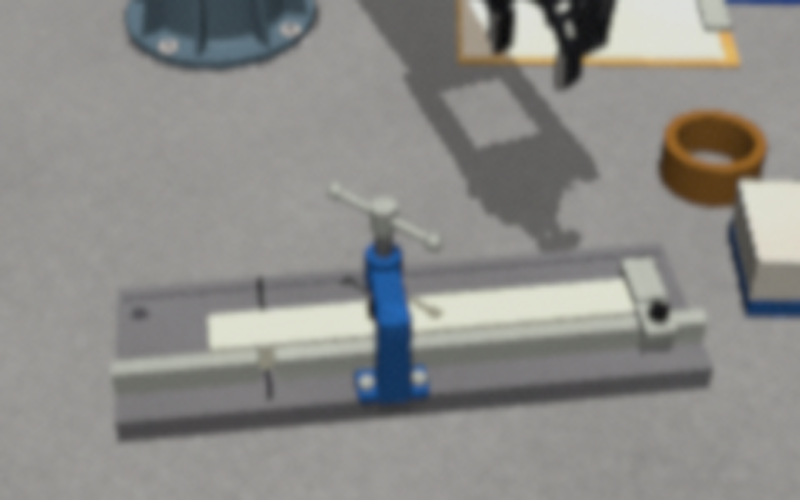

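The section is flush along the fence and at the stop (zoomed (637,290)). The hub shows at zoomed top (416,158) and scene (384,204).

```bash
python3 - <<'E'
from h import *
for nm,pu,pv in (("hub",(170+416/4.2,150+158/4.2),(180+384/3.333,150+204/3.333)),("ballA",(170+371/4.2,150+97/4.2),(180+433/3.333,150+240/3.333)),("ballB",(170+466/4.2,150+228/4.2),(180+336/3.333,150+189/3.333))):
    Pm=[]
    for c in ("top","scene"):
        k=ctrl.get_calibration(c); Pm.append(k["intrinsics"]@np.c_[k["R"],k["t"]])
    X=cv2.triangulatePoints(Pm[0],Pm[1],np.array(pu),np.array(pv)).ravel(); print(nm,(X[:3]/X[3]).round(4), bp("top",*pu,.172).round(4),bp("scene",*pv,.172).round(4))
E
```

```text
hub [0.5888 0.0503 0.1796] [0.5896 0.0498 0.172 ] [0.5801 0.0538 0.172 ]
ballA [0.629  0.0793 0.1698] [0.6284 0.0782 0.172 ] [0.6315 0.0801 0.172 ]
ballB [0.5462 0.0199 0.1672] [0.5454 0.0184 0.172 ] [0.5522 0.0207 0.172 ]
```

Call:
{"op": "apply_moves", "data": {
  "plan": "0 0 -0.8 0 0 0 0.75; 0 0 -0.8 0 0 0 0.75; 0 0 -0.8 0 0 0 0.75; 0 0 -0.75 0 0 0 0.75; 0 0 0 0 -1 0 0.75"
}}

```text
time_s: 12.2
eef_pos: [0.5937, 0.0484, 0.2436]
eef_rot: [-0.676, 0.677, 0.205, -0.205]
wrist_force: [-0.1, 1.2, 0.4]
opening: 0.75
```

Call:
{"op": "apply_moves", "data": {
  "plan": "0 0 0 0 -1 0 0.75; 0 0 0 0 -1 0 0.75; 0 0 0 0 -1 0 0.75; 0 0 0 0 -1 0 0.75; 0 0 0 0 -1 0 0.75"
}}

```text
time_s: 12.7
eef_pos: [0.5918, 0.0527, 0.2436]
eef_rot: [-0.584, 0.584, 0.398, -0.398]
wrist_force: [-0.3, 0.1, -0.1]
opening: 0.75
```

Call:
{"op": "apply_moves", "data": {
  "plan": "0 0.1 0 0 -1 0 0.75; 0 0.3 0 0 -1 0 0.75; 0 0.2 0 0 0 0 0.75; 0 0 0 0 0 0 0.75; 0 0 0 0 0 0 0.75"
}}

```text
time_s: 13.2
eef_pos: [0.5918, 0.0527, 0.2136]
eef_rot: [0.534, -0.533, -0.464, 0.464]
wrist_force: [0.5, 0.2, 0.2]
opening: 0.746
```

```bash
python3 - <<'E'
from h import *
o=ps(); go([.5885,.05,.154],uy)
im=ctrl.camera("scene"); cv2.imwrite("pics/u6.png",cv2.resize(im[150:300,180:420,::-1],(800,500),interpolation=cv2.INTER_CUBIC))
E
```

```text
t 13.2 pos [0.5918 0.0527 0.2136] rot [ 0.5336 -0.5333 -0.464   0.4643] F [0.5 0.2 0.2] T [-0.06 -0.01  0.01] op 0.75
p 0.5820 s 0.1194 z 0.2136 | Fp 0.50 Fs 0.30 Tz 0.012 q6 -1.543
toolx [ 0.138  0.99  -0.   ] y [-0.  0. -1.] z [-0.99   0.138  0.   ]
shift now-frame [-0.06  1.19  0.06]
turn [-0.   -0.21  0.  ] shift tgt-frame [-0.06  1.19  0.06]
```

View pics/u6.png

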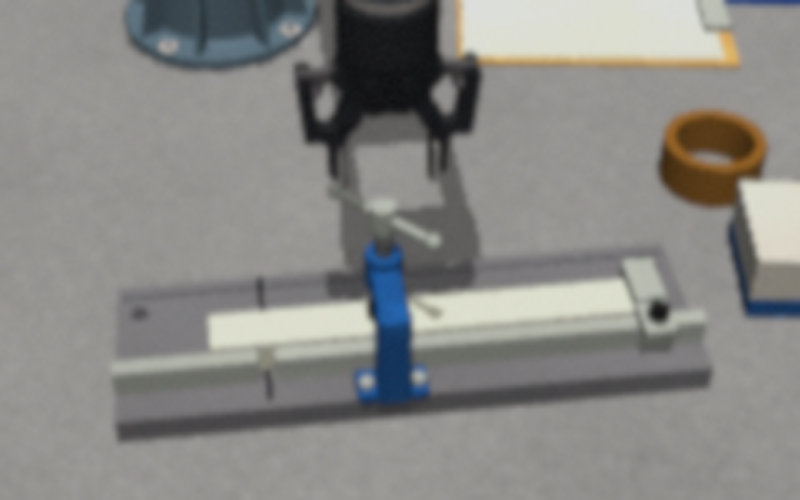

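Call:
{"op": "apply_moves", "data": {
  "plan": "-0.06 0.1 0.06 0 0 0 0.75; 0 0.3 0 0 0 0 0.75; 0 0.4 0 0 0 0 0.75; 0 0.4 0 0 0 0 0.75; 0 0 0 0 0.4 0 0.75"
}}

```text
time_s: 13.75
eef_pos: [0.5858, 0.0503, 0.1492]
eef_rot: [0.546, -0.542, -0.45, 0.453]
wrist_force: [0.1, 0.3, -0.4]
opening: 0.748
```

```bash
python3 - <<'E'
from h import *
o=ps(); go([.5885,.05,.154])
im=ctrl.camera("scene"); cv2.imwrite("pics/u7.png",cv2.resize(im[170:270,220:380,::-1],(800,500),interpolation=cv2.INTER_CUBIC))
E
```

```text
t 13.75 pos [0.5858 0.0503 0.1492] rot [ 0.5457 -0.5423 -0.4501  0.4533] F [ 0.1  0.3 -0.4] T [-0.    0.01  0.  ] op 0.75
p 0.5763 s 0.1163 z 0.1492 | Fp 0.04 Fs 0.28 Tz 0.003 q6 -1.502
toolx [ 0.184  0.983 -0.   ] y [-0.007  0.001 -1.   ] z [-0.983  0.184  0.007]
shift now-frame [ 0.   -0.1  -0.05]
```

View pics/u7.png

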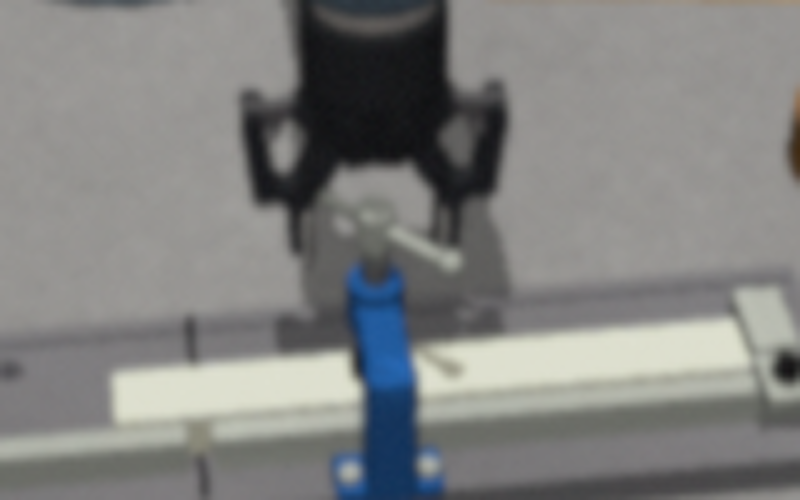

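Call:
{"op": "apply_moves", "data": {
  "plan": "0 0 -0.04 0 0.8 0 0.75; 0 0 0 0 0.8 0 0.75; 0 0 0 0 0.8 0 0.75; 0 0 0 0 0.8 0 0.75; 0 0 0 0 0.8 0 0.75"
}}

```text
time_s: 14.3
eef_pos: [0.5897, 0.0501, 0.1529]
eef_rot: [0.637, -0.636, -0.308, 0.309]
wrist_force: [-2.9, 1.2, 0.9]
opening: 0.754
```

```bash
cat >> h.py <<'E'
def ang():
    o=ctrl.get_obs(); w,x,y,z=o["eef_rot"]; R=Ro.from_quat([x,y,z,w]).as_matrix(); v=R[:,0]
    e=o["eef_pos"]; f=o["wrist_force"]; r=e-np.array([.5885,.05,e[2]])
    print("t %.2f jaw %.2f deg q6 %.3f Tz %.3f F %s off %s Tz@axis %.3f T %s"%(o["time_s"],np.degrees(np.arctan2(v[1],v[0])),o["q"][5],o["torque"][2],f.round(1),r.round(4),o["torque"][2]+r[0]*f[1]-r[1]*f[0],o["torque"].round(2)))
E
python3 -c "
from h import *
ang()"
```

```text
t 14.30 jaw 51.79 deg q6 -1.020 Tz 0.091 F [-2.9  1.2  0.9] off [0.0012 0.0001 0.    ] Tz@axis 0.092 T [0.21 0.35 0.09]
```

Call:
{"op": "apply_moves", "data": {
  "plan": "0 0 0 0 0.9 0 0.75; 0 0 0 0 0.9 0 0.75; 0 0 0 0 0.9 0 0.75; 0 0 0 0 0.9 0 0.75; 0 0 0 0 0.9 0 0.75"
}}

```text
time_s: 14.8
eef_pos: [0.5896, 0.0503, 0.1527]
eef_rot: [0.696, -0.695, -0.127, 0.128]
wrist_force: [-1.2, 2.2, -1.3]
opening: 0.752
```

```bash
python3 -c "
from h import *
ang()"
```

```text
t 14.80 jaw 20.83 deg q6 -0.479 Tz 0.087 F [-1.2  2.2 -1.3] off [0.0011 0.0003 0.    ] Tz@axis 0.090 T [0.2  0.21 0.09]
```

Call:
{"op": "apply_moves", "data": {
  "plan": "0 0 0 0 0.9 0 0.75; 0 0 0 0 0.9 0 0.75; 0 0 0 0 0.9 0 0.75; 0 0 0 0 0.9 0 0.75; 0 0 0 0 0.9 0 0.75"
}}

```text
time_s: 15.3
eef_pos: [0.5895, 0.0496, 0.1525]
eef_rot: [-0.704, 0.705, -0.063, 0.062]
wrist_force: [-2.1, -1.6, -1.5]
opening: 0.748
```

```bash
python3 -c "
from h import *
ang()"
```

```text
t 15.30 jaw -10.12 deg q6 0.060 Tz 0.125 F [-2.1 -1.6 -1.5] off [ 0.001  -0.0004  0.    ] Tz@axis 0.122 T [-0.24  0.2   0.12]
```

Call:
{"op": "apply_moves", "data": {
  "plan": "0 0 0 0 0.8 0 0.75; 0 0 0 0 0.8 0 0.75; 0 0 0 0 0.8 0 0.75; 0 0 0 0 0.8 0 0.75; 0 0 0 0 0.8 0 0.75"
}}

```text
time_s: 15.8
eef_pos: [0.5893, 0.0493, 0.1524]
eef_rot: [-0.669, 0.67, -0.229, 0.227]
wrist_force: [-2.8, -0.8, -1.2]
opening: 0.748
```

```bash
python3 -c "
from h import *
ang()"
```

```text
t 15.80 jaw -37.59 deg q6 0.540 Tz 0.091 F [-2.8 -0.8 -1.2] off [ 0.0008 -0.0007  0.    ] Tz@axis 0.089 T [-0.31  0.27  0.09]
```

Call:
{"op": "apply_moves", "data": {
  "plan": "0 0 0 0 0.5 0 0.75; 0 0 0 0 0.5 0 0.75; 0 0 0 0 0.5 0 0.75; 0 0 0 0 0.5 0 0.75; 0 0 0 0 0.5 0 0.75"
}}

```text
time_s: 16.3
eef_pos: [0.5893, 0.0494, 0.1525]
eef_rot: [-0.627, 0.629, -0.326, 0.324]
wrist_force: [-2.5, -0.4, -1.8]
opening: 0.75
```

```bash
python3 -c "
from h import *
ang()"
```

```text
t 16.30 jaw -54.70 deg q6 0.839 Tz 0.070 F [-2.5 -0.4 -1.8] off [ 0.0008 -0.0006  0.    ] Tz@axis 0.068 T [-0.25  0.35  0.07]
```

Call:
{"op": "apply_moves", "data": {
  "plan": "0 0 0 0 0.6 0 0.75; 0 0 0 0 0.6 0 0.75; 0 0 0 0 0.6 0 0.75; 0 0 0 0 0.6 0 0.75; 0 0 0 0 0.6 0 0.75"
}}

```text
time_s: 16.8
eef_pos: [0.5893, 0.0496, 0.1525]
eef_rot: [-0.559, 0.56, -0.433, 0.431]
wrist_force: [-1.6, -1.4, -0.5]
opening: 0.747
```

```bash
python3 -c "
from h import *
ang()"
```

```text
t 16.80 jaw -75.35 deg q6 1.199 Tz 0.065 F [-1.6 -1.4 -0.5] off [ 0.0008 -0.0004  0.    ] Tz@axis 0.063 T [-0.16  0.39  0.07]
```

Call:
{"op": "apply_moves", "data": {
  "plan": "0 0 0 0 0.6 0 0.75; 0 0 0 0 0.6 0 0.75; 0 0 0 0 0.6 0 0.75; 0 0 0 0 0.6 0 0.75; 0 0 0 0 0.6 0 0.75"
}}

```text
time_s: 17.3
eef_pos: [0.5892, 0.0498, 0.1525]
eef_rot: [0.473, -0.474, 0.526, -0.525]
wrist_force: [-2.0, 1.5, -1.7]
opening: 0.747
```

```bash
python3 -c "
from h import *
ang()"
```

```text
t 17.30 jaw -95.97 deg q6 1.559 Tz 0.049 F [-2.   1.5 -1.7] off [ 0.0007 -0.0002  0.    ] Tz@axis 0.050 T [0.02 0.35 0.05]
```

```bash
python3 - <<'E'
from h import *
im=ctrl.camera("scene"); cv2.imwrite("pics/u8.png",cv2.resize(im[170:270,220:380,::-1],(800,500),interpolation=cv2.INTER_CUBIC))
E
```

```text
(no output)
```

View pics/u8.png

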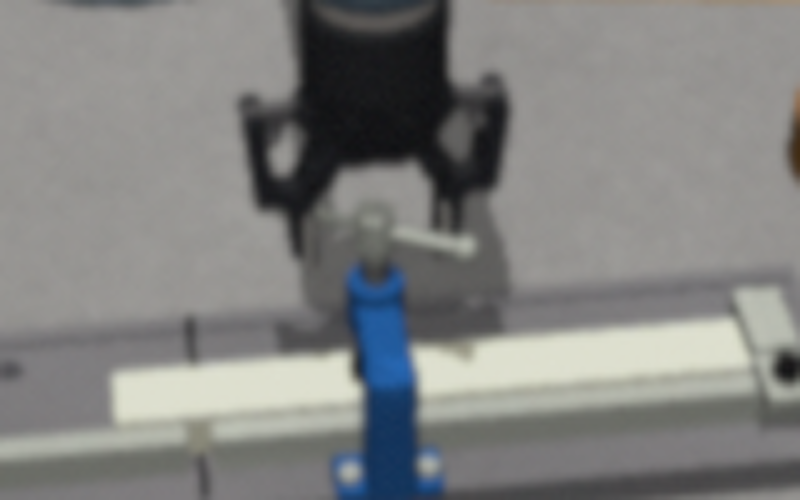

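The bar is following the fingers (ball at zoomed (465,243)) and the section hasn't moved. Carrying on.

Call:
{"op": "apply_moves", "data": {
  "plan": "0 0 0 0 0.6 0 0.75; 0 0 0 0 0.6 0 0.75; 0 0 0 0 0.6 0 0.75; 0 0 0 0 0.6 0 0.75; 0 0 0 0 0.6 0 0.75"
}}

```text
time_s: 17.85
eef_pos: [0.5895, 0.0501, 0.1527]
eef_rot: [0.371, -0.373, 0.602, -0.601]
wrist_force: [-1.3, 1.6, -0.6]
opening: 0.75
```

```bash
python3 -c "
from h import *
ang()"
```

```text
t 17.85 jaw -116.52 deg q6 1.918 Tz 0.062 F [-1.3  1.6 -0.6] off [0.001  0.0001 0.    ] Tz@axis 0.064 T [0.16 0.39 0.06]
```

Call:
{"op": "apply_moves", "data": {
  "plan": "0 0 0 0 0.6 0 0.75; 0 0 0 0 0.6 0 0.75; 0 0 0 0 0.6 0 0.75; 0 0 0 0 0.6 0 0.75; 0 0 0 0 0.6 0 0.75"
}}

```text
time_s: 18.35
eef_pos: [0.5896, 0.0502, 0.1528]
eef_rot: [0.258, -0.259, 0.659, -0.658]
wrist_force: [-0.8, 1.1, -1.5]
opening: 0.749
```

```bash
python3 -c "
from h import *
ang()"
```

```text
t 18.35 jaw -137.15 deg q6 2.278 Tz 0.086 F [-0.8  1.1 -1.5] off [0.0011 0.0002 0.    ] Tz@axis 0.087 T [0.25 0.28 0.09]
```

Call:
{"op": "apply_moves", "data": {
  "plan": "0 0 0 0 0.6 0 0.75; 0 0 0 0 0.6 0 0.75; 0 0 0 0 0.6 0 0.75; 0 0 0 0 0.6 0 0.75; 0 0 0 0 0.6 0 0.75"
}}

```text
time_s: 18.85
eef_pos: [0.5899, 0.0503, 0.1529]
eef_rot: [0.136, -0.137, 0.694, -0.693]
wrist_force: [-1.3, 2.5, -1.3]
opening: 0.746
```

```bash
python3 -c "
from h import *
ang()"
```

```text
t 18.85 jaw -157.77 deg q6 2.638 Tz 0.092 F [-1.3  2.5 -1.3] off [0.0014 0.0003 0.    ] Tz@axis 0.095 T [0.27 0.18 0.09]
```

Call:
{"op": "apply_moves", "data": {
  "plan": "0 0 0 0 -1 0 0.75; 0 0 0 0 -1 0 0.75; 0 -0.5 0 0 0 0 0.75; 0 -0.5 0 0 0 0 0.75; 0 0 0 0 -1 0 0.75"
}}

```text
time_s: 19.35
eef_pos: [0.593, 0.0495, 0.2077]
eef_rot: [-0.262, 0.257, -0.656, 0.659]
wrist_force: [0.4, 0.6, -0.3]
opening: 0.75
```

Call:
{"op": "apply_moves", "data": {
  "plan": "0 0 0 0 -1 0 0.75; 0 0 0 0 -1 0 0.75; 0 0 0 0 -1 0 0.75; 0 0 0 0 -1 0 0.75; 0 0 0 0 -1 0 0.75"
}}

```text
time_s: 19.85
eef_pos: [0.5906, 0.0496, 0.2035]
eef_rot: [-0.444, 0.443, -0.551, 0.551]
wrist_force: [0.3, 0.6, 0.2]
opening: 0.751
```

Call:
{"op": "apply_moves", "data": {
  "plan": "0 0 0 0 -1 0 0.75; 0 0 0 0 -1 0 0.75; 0 0 0 0 -1 0 0.75; 0 0 0 0 -1 0 0.75; 0 0 0 0 -1 0 0.75"
}}

```text
time_s: 20.35
eef_pos: [0.5906, 0.0497, 0.2035]
eef_rot: [0.586, -0.586, 0.395, -0.395]
wrist_force: [0.4, -0.2, -0.8]
opening: 0.749
```

Call:
{"op": "apply_moves", "data": {
  "plan": "0 0 0 0 -1 0 0.75; 0 0 0 0 -1 0 0.75; 0 0 0 0 -1 0 0.75; 0 0 0 0 -1 0 0.75; 0 0 0 0 -1 0 0.75"
}}

```text
time_s: 20.85
eef_pos: [0.5906, 0.0497, 0.2034]
eef_rot: [0.677, -0.677, 0.204, -0.204]
wrist_force: [-0.3, -1.2, 0.6]
opening: 0.751
```

Call:
{"op": "apply_moves", "data": {
  "plan": "0 0 0 0 -1 0 0.75; 0 0 0 0 -1 0 0.75; 0 0 0 0 -1 0 0.75; 0 0 0 0 -1 0 0.75; 0 0 0 0 -1 0 0.75"
}}

```text
time_s: 21.35
eef_pos: [0.5906, 0.0497, 0.2035]
eef_rot: [-0.707, 0.707, 0.005, -0.005]
wrist_force: [-0.9, -0.2, -0.7]
opening: 0.75
```

Call:
{"op": "apply_moves", "data": {
  "plan": "0 0 0 0 -1 0 0.75; 0 0 0 0 -1 0 0.75; 0 0 0 0 -1 0 0.75; 0 0 0 0 -1 0 0.75; 0 0 0 0 -1 0 0.75"
}}

```text
time_s: 21.85
eef_pos: [0.5906, 0.0497, 0.2034]
eef_rot: [-0.674, 0.674, 0.214, -0.213]
wrist_force: [-0.1, 0.3, 0.1]
opening: 0.752
```

```bash
python3 - <<'E'
from h import *
ang(); o=ps(); go([.5885,.05,.149])
im=ctrl.camera("scene"); cv2.imwrite("pics/u9.png",cv2.resize(im[170:270,220:380,::-1],(800,500),interpolation=cv2.INTER_CUBIC))
E
```

```text
t 21.85 jaw 35.18 deg q6 -0.730 Tz 0.014 F [-0.1  0.3  0.1] off [ 0.0021 -0.0003  0.    ] Tz@axis 0.014 T [-0.02  0.08  0.01]
t 21.85 pos [0.5906 0.0497 0.2034] rot [-0.674   0.6741  0.2139 -0.2135] F [-0.1  0.3  0.1] T [-0.02  0.08  0.01] op 0.75
p 0.5812 s 0.1162 z 0.2034 | Fp -0.10 Fs 0.30 Tz 0.014 q6 -0.730
toolx [0.817 0.576 0.   ] y [ 0.001 -0.    -1.   ] z [-0.576  0.817 -0.   ]
shift now-frame [-0.03  1.09  0.03]
```

View pics/u9.png

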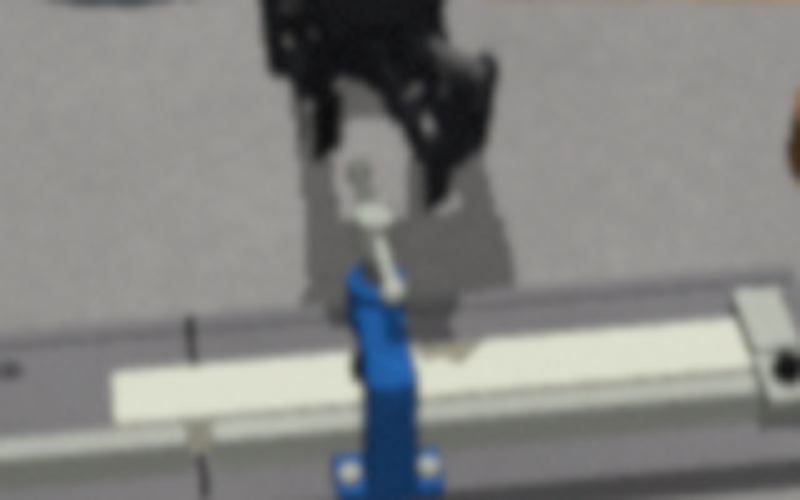

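Call:
{"op": "apply_moves", "data": {
  "plan": "-0.03 0.1 0.03 0 0 0 0.75; 0 0.3 0 0 0 0 0.75; 0 0.35 0 0 0 0 0.75; 0 0.3 0 0 0 0 0.75; 0 0 0 0 0.4 0 0.75"
}}

```text
time_s: 22.4
eef_pos: [0.5861, 0.0503, 0.1471]
eef_rot: [0.681, -0.679, -0.193, 0.196]
wrist_force: [0.2, -0.6, -0.3]
opening: 0.75
```

Call:
{"op": "apply_moves", "data": {
  "plan": "0 0 0 0 0.6 0 0.75; 0 0 0 0 0.6 0 0.75; 0 0 0 0 0.6 0 0.75; 0 0 0 0 0.6 0 0.75; 0 0 0 0 0.6 0 0.75"
}}

```text
time_s: 22.9
eef_pos: [0.5877, 0.0505, 0.1495]
eef_rot: [0.704, -0.703, -0.068, 0.07]
wrist_force: [0.3, 1.9, -1.5]
opening: 0.751
```

```bash
python3 -c "
from h import *
ang();ps()"
```

```text
t 22.90 jaw 11.20 deg q6 -0.311 Tz 0.076 F [ 0.3  1.9 -1.5] off [-0.0008  0.0005  0.    ] Tz@axis 0.074 T [ 0.17 -0.03  0.08]
t 22.9 pos [0.5877 0.0505 0.1495] rot [ 0.704  -0.7035 -0.0684  0.0696] F [ 0.3  1.9 -1.5] T [ 0.17 -0.03  0.08] op 0.75
p 0.5782 s 0.1167 z 0.1495 | Fp 0.04 Fs 1.89 Tz 0.076 q6 -0.311
```

Call:
{"op": "apply_moves", "data": {
  "plan": "0 0 0 0 0.6 0 0.75; 0 0 0 0 0.6 0 0.75; 0 0 0 0 0.6 0 0.75; 0 0 0 0 0.6 0 0.75; 0 0 0 0 0.6 0 0.75"
}}

```text
time_s: 23.4
eef_pos: [0.5876, 0.0504, 0.1494]
eef_rot: [0.705, -0.705, 0.059, -0.057]
wrist_force: [1.1, 1.3, -1.2]
opening: 0.752
```

```bash
python3 -c "
from h import *
ang()"
```

```text
t 23.40 jaw -9.43 deg q6 0.049 Tz 0.104 F [ 1.1  1.3 -1.2] off [-0.0009  0.0004  0.    ] Tz@axis 0.102 T [0.12 0.01 0.1 ]
```

Call:
{"op": "apply_moves", "data": {
  "plan": "0 0 0 0 0.5 0 0.75; 0 0 0 0 0.5 0 0.75; 0 0 0 0 0.5 0 0.75; 0 0 0 0 0.5 0 0.75; 0 0 0 0 0.5 0 0.75"
}}

```text
time_s: 23.9
eef_pos: [0.5876, 0.0504, 0.1493]
eef_rot: [0.688, -0.688, 0.163, -0.162]
wrist_force: [0.9, 1.3, -2.4]
opening: 0.754
```

```bash
python3 -c "
from h import *
ang()"
```

```text
t 23.90 jaw -26.59 deg q6 0.348 Tz 0.066 F [ 0.9  1.3 -2.4] off [-0.0009  0.0004  0.    ] Tz@axis 0.064 T [ 0.14 -0.03  0.07]
```

Call:
{"op": "apply_moves", "data": {
  "plan": "0 0 0 0 0.6 0 0.75; 0 0 0 0 0.6 0 0.75; 0 0 0 0 0.6 0 0.75; 0 0 0 0 0.6 0 0.75; 0 0 0 0 0.6 0 0.75"
}}

```text
time_s: 24.4
eef_pos: [0.5876, 0.0503, 0.1493]
eef_rot: [-0.648, 0.648, -0.284, 0.283]
wrist_force: [0.2, 0.8, -1.9]
opening: 0.752
```

```bash
python3 -c "
from h import *
ang()"
```

```text
t 24.40 jaw -47.24 deg q6 0.709 Tz 0.047 F [ 0.2  0.8 -1.9] off [-0.0009  0.0003  0.    ] Tz@axis 0.046 T [ 0.1  -0.07  0.05]
```

Call:
{"op": "apply_moves", "data": {
  "plan": "0 0 0 0 0.6 0 0.75; 0 0 0 0 0.6 0 0.75; 0 0 0 0 0.6 0 0.75; 0 0 0 0 0.6 0 0.75; 0 0 0 0 0.6 0 0.75"
}}

```text
time_s: 24.9
eef_pos: [0.5875, 0.0503, 0.1492]
eef_rot: [-0.586, 0.587, -0.395, 0.394]
wrist_force: [1.0, -0.0, -2.9]
opening: 0.749
```

```bash
python3 -c "
from h import *
ang()"
```

```text
t 24.90 jaw -67.85 deg q6 1.068 Tz 0.282 F [ 1.  -0.  -2.9] off [-0.001   0.0003  0.    ] Tz@axis 0.282 T [ 0.08 -0.06  0.28]
```

Call:
{"op": "apply_moves", "data": {
  "plan": "0 0 0 0 0.4 0 0.75; 0 0 0 0 0.4 0 0.75; 0 0 0 0 0.4 0 0.75; 0 0 0 0 0.4 0 0.75; 0 0 0 0 0.4 0 0.75"
}}

```text
time_s: 25.4
eef_pos: [0.5874, 0.0503, 0.1491]
eef_rot: [-0.535, 0.536, -0.462, 0.461]
wrist_force: [0.8, 0.3, -2.7]
opening: 0.75
```

```bash
python3 -c "
from h import *
ang()"
```

```text
t 25.40 jaw -81.51 deg q6 1.307 Tz 0.551 F [ 0.8  0.3 -2.7] off [-0.0011  0.0003  0.    ] Tz@axis 0.551 T [ 0.03 -0.14  0.55]
```

Snug at about 0.55 N m. Now I'll back off, lift and clear the bench.

Call:
{"op": "apply_moves", "data": {
  "plan": "0 0 0 0 -0.8 0 0.75; 0 0 0 0 -1 0 0.75; 0 -0.3 0 0 0 0 0.75; 0 -0.8 0 0 0 0 0.75; 0 -0.8 0 0 0 0 0.75"
}}

```text
time_s: 25.9
eef_pos: [0.5877, 0.0502, 0.2466]
eef_rot: [-0.581, 0.582, -0.403, 0.401]
wrist_force: [0.6, -0.1, 0.3]
opening: 0.749
```

```bash
python3 -c "
from h import *
ang();ps(); go([.40,-.25,.25])"
```

```text
t 25.90 jaw -69.27 deg q6 1.093 Tz 0.044 F [ 0.6 -0.1  0.3] off [-0.0008  0.0002  0.    ] Tz@axis 0.044 T [ 0.02 -0.03  0.04]
t 25.9 pos [0.5877 0.0502 0.2466] rot [-0.5814  0.5822 -0.4026  0.4011] F [ 0.6 -0.1  0.3] T [ 0.02 -0.03  0.04] op 0.75
p 0.5782 s 0.1164 z 0.2466 | Fp 0.57 Fs -0.03 Tz 0.044 q6 1.093
toolx [ 0.354 -0.935 -0.001] y [-0.002  0.    -1.   ] z [ 0.935  0.354 -0.002]
shift now-frame [ 4.29 -0.06 -5.64]
```

Call:
{"op": "apply_moves", "data": {
  "plan": "0.8 -0.2 -0.9 0 0 0 0.75; 0.8 0 -0.9 0 0 0 0.75; 0.8 0 -0.9 0 0 0 0.75; 0.8 0 -0.9 0 0 0 0.75; 0.8 0 -0.9 0 0 0 0.75"
}}

```text
time_s: 26.4
eef_pos: [0.4727, -0.1727, 0.2551]
eef_rot: [0.582, -0.582, 0.401, -0.402]
wrist_force: [1.6, -0.4, 0.2]
opening: 0.751
```

Call:
{"op": "apply_moves", "data": {
  "plan": "0.5 0 -0.6 0 0 0 0.75; 0.2 0 -0.2 0 0 0 0.75; 0 0 0 0 0 0 0.75; 0 0 0 0 0 0 0.75; 0 0 0 0 0 0 0.75"
}}

```text
time_s: 26.9
eef_pos: [0.4495, -0.217, 0.2544]
eef_rot: [0.583, -0.583, 0.4, -0.4]
wrist_force: [0.6, -0.2, -0.1]
opening: 0.746
```

```bash
python3 - <<'E'
from h import *
ps()
im=ctrl.camera("top"); cv2.imwrite("pics/tA.png",cv2.resize(im[150:225,170:360,::-1],(798,315),interpolation=cv2.INTER_CUBIC))
cv2.imwrite("pics/tL.png",cv2.resize(im[150:225,170:270,::-1],(800,600),interpolation=cv2.INTER_CUBIC))
im=ctrl.camera("scene"); cv2.imwrite("pics/uA.png",cv2.resize(im[150:300,180:420,::-1],(800,500),interpolation=cv2.INTER_CUBIC))
E
```

```text
t 26.9 pos [ 0.4495 -0.217   0.2544] rot [ 0.583  -0.5827  0.4004 -0.4004] F [ 0.6 -0.2 -0.1] T [0.01 0.02 0.06] op 0.75
p 0.4712 s -0.1647 z 0.2544 | Fp 0.58 Fs -0.18 Tz 0.059 q6 0.515
```

View pics/tA.png

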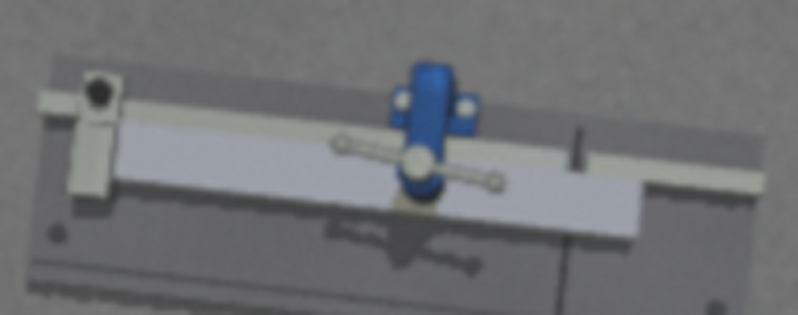

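View pics/tL.png

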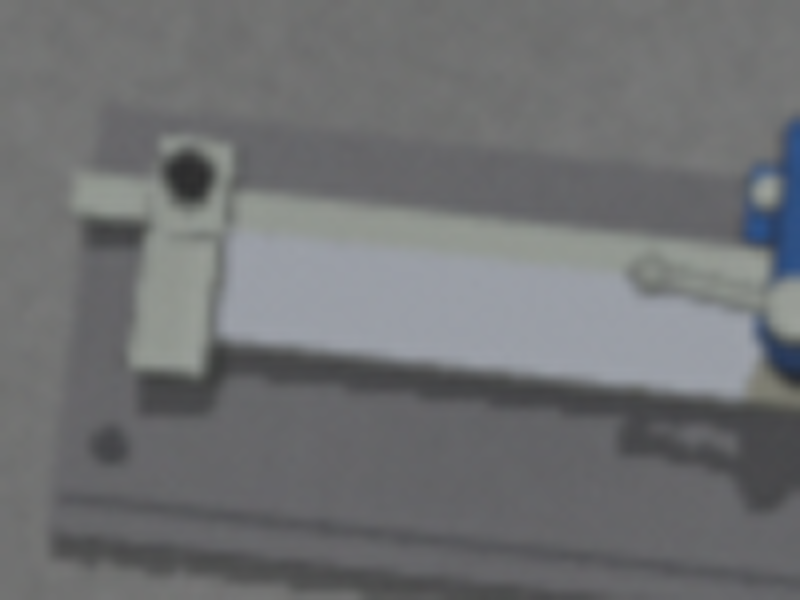

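View pics/uA.png

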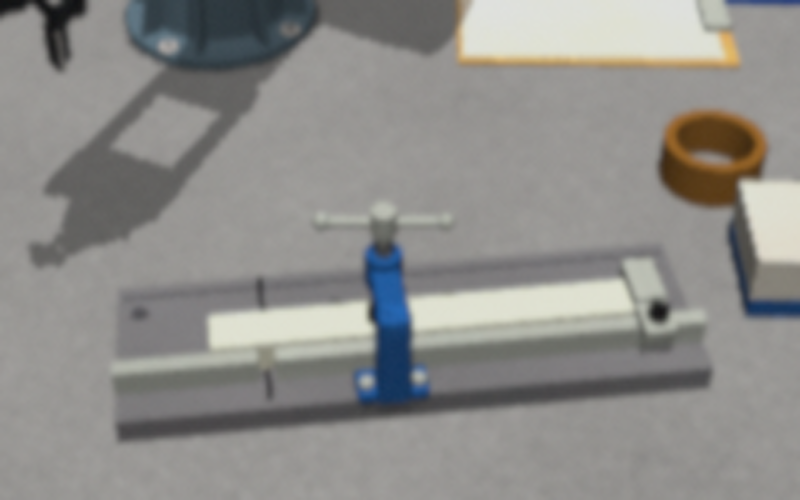

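```bash
python3 -c "
from bench import ctrl
print(ctrl.hand_in())"
```

```text
the job is handed in; nothing more can be done
None
```

The section is against the fence and the length stop and clamped, and I handed the job in at about 27 s. My last checks showed no problem, but the hand-in gives no verdict.

- **Positioning:** I pushed the section back against the fence, then along until it came up solid at the stop at about 33 N. I then pressed it lightly against the fence near each end. One of those presses reached 38 N at the fingertips, more than I intended.
- **Clamping:** I turned the T-bar clockwise with the open fingers on both arms of the bar, re-engaging once. It ran free at roughly 0.05 to 0.12 N m. After the foot bore, I read 0.28 and then 0.55 N m, and stopped there. That is just over the 0.5 target and under the 0.65 squash limit, with reading noise of about 0.03.
- **Last checks:** The final top and scene pictures show no visible gap at the fence or the stop. The right end is in the same place as before clamping. The gripper is well clear of everything, and I touched none of the other things on the bench.
- **Limits of the checks:** The pictures resolve only about 1 to 2 mm, so a smaller gap would rest on the contact forces alone. I did not push the end against the stop again after the fence presses.

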